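Unlock a tablet-die knock-out stand and drive its sprung punch home with a mallet

TASK

Slide the red lock knob on the white knock-out stand all the way to its end stop, so that its tongue clears the punch; then take the mallet and knock the sprung brass punch fully down with a brisk, well-centred blow (or several) of the mallet's face - not a slow push, and never with the fingers. Leave the lock at its end stop and stand the mallet back upright on its face, with the head wholly on the round blue mat, and let go of it. Do not shift or tip the bottle, jar, rack or beaker.

Things in the scene. Friction and masses are not known exactly. Their poses are not given: they have to be found in the camera images.
- stand: fixed stand; place and yaw vary. Origin: on the punch axis at table height; x to its rear, y to its left seen from the robot, z up. White base 170 (x) by 160 (y -75 to 85), 20 high; on it a black die block (radius 34, top z 65) with the brass punch above; at the front (x -60) a rail along y with the red lock. Nothing in front of the punch is higher than z 96.
- posts (a point): point midway between the tops of the stand's two rear guide posts, at (60, 0, 207) in the stand's frame. The posts are steel columns of radius 9 at x 60, y +-55, with dark caps of radius 13, 207 high; a white tie bar 26 (x) by 140 (y), top at z 50, joins their feet.
- lock (a joint): position of the red lock along the stand's +y, m: 0 = locked (tongue under the punch head), 0.045 = end stop (punch free). It stays where it is left; about 3 N moves it.
- lock_knob (a point): top centre of the red lock knob: an upright fin 14 thick along the stand's y (the sliding direction), 26 along its x, standing 36 above a small 30 by 32 carriage; top at height 95. At lock = 0 it lies at (-60, 0, 95) in the stand's frame.
- punch (a joint): how far the punch has been driven down, m: 0 = fully up, 0.022 = fully home (head meets the die block). Spring and stiff sleeve resist with 7 to 11 N, and it stays where it is driven. While the lock is shut it is blocked after about 8 mm.
- punch_top (a point): centre of the flat top of the brass punch head, a disc of radius 17 and 15 thick; 102 above the table when fully up, 80 when home.
- mallet: mallet, about 420 g, standing on its striking face with the handle level. Origin: centre of the lower (striking) face. z points up along the head, a cylinder of radius 25 and 90 high with white faces and dark steel middle. The orange handle points along the mallet's -x from the head to x = -142; it is 22 wide (y) and 26 high (z 37 to 63).
- mallet_grip (a point): good point to grip the handle: on its centre line, 65 from the head's axis and 50 above the striking face.
- mat: round blue mat, fixed, radius 70, 4 thick; origin at the centre of its underside.
- bottle: amber bottle, radius 29, 150 high, standing loose on the stand's +y side; origin at the centre of its underside.
- rack: green open rack box, loose, 100 (its x) by 60 (y) by 60 high, on the stand's -y side; origin at the centre of its underside.
- jar: clear closed jar, loose, radius 26, 75 high, near the stand's front corner on its -y side; origin at the centre of its underside.
- beaker: glass beaker, loose, rim radius 36, 95 high, beyond the mat (+x); origin at the centre of its underside.
Things that resemble listed ones, but are neither listed nor needed, are in the scene too. What is meant by the mallet is not purple, and is the smaller of those in its own colour.

How it is judged:
On the way, in this order (a step that is already met when the one before it is completed fails the run):
1. the lock is slid to within 4 mm of its end stop (value of joint lock above 0.041 m), for 0.2 s.
2. the mallet, centred on the punch within 20 mm, drives it down at more than 50 mm/s (velocity of joint punch above 0.05 m/s and contact force between mallet and stand above 1 N and horizontal distance between mallet and punch_top below 0.02 m and angle between mallet's own z axis and vertical below 0.35 rad).
At the end, for the whole second after the job is handed in: The lock is within 4 mm of its end stop and the punch within 3 mm of home; the mallet stands at rest and upright (within 0.1 rad) on its face, its head wholly on the mat (axis within 45 mm of the mat's centre); bottle, rack, jar and beaker are upright (0.15 rad) within 20 mm of where they began (value of joint lock above 0.041 m and value of joint punch above 0.019 m and horizontal distance between mallet and mat below 0.045 m and z of mallet in the frame of mat below 0.008 m and angle between mallet's own z axis and vertical below 0.1 rad and linear speed of mallet below 0.02 m/s and distance of each of bottle, rack, jar, beaker from where it was at the start of the episode below 0.02 m and angle between each of bottle, rack, jar, beaker's own z axis and vertical below 0.15 rad); the robot touches nothing.
It fails at once if the punch is driven while the fingers touch the stand (velocity of joint punch above 0.02 m/s and contact force between the fingers and stand above 2 N).
It fails at once if the bottle is shifted by 20 mm or tipped by 0.3 rad (distance of bottle from where it was at the start of the episode above 0.02 m or angle between bottle's own z axis and vertical above 0.3 rad).
It fails at once if the rack is shifted by 20 mm or tipped by 0.3 rad (distance of rack from where it was at the start of the episode above 0.02 m or angle between rack's own z axis and vertical above 0.3 rad).
It fails at once if the jar is shifted by 20 mm or tipped by 0.3 rad (distance of jar from where it was at the start of the episode above 0.02 m or angle between jar's own z axis and vertical above 0.3 rad).
It fails at once if the beaker is shifted by 20 mm or tipped by 0.3 rad (distance of beaker from where it was at the start of the episode above 0.02 m or angle between beaker's own z axis and vertical above 0.3 rad).
It also fails if it takes over 61 s, if anything falls off the work surface, if the arm or the gripper's body presses on something with over 40 N, if the wrist force passes 120 N, or if a joint passes its speed limit or range.

ROBOT

A 7-joint arm with a two-finger parallel gripper is mounted at the origin on the work surface. World frame = base frame: x ahead of the robot, y to its left, z up, the work surface at z = 0. Lengths are in m, angles in rad, forces in N, time in s.
With the tool pointing down it reaches from about 0.4 to 0.85 m from the base axis. Payload 10.4 kg.
Tool frame: the origin (TCP) lies at the centre of the arm's flange, where the gripper is bolted on; the fingertips stand 173 mm ahead of it and the grasp point (between the pads) lies 155 mm ahead of it; z points along the fingers, y is the line along which they close (so a half turn about z gives the same grasp; the last joint's range is limited). The gripper opens to 85 mm and grips with 20 to 120 N. Pads are 22 mm wide; open, the fingers measure 114 mm over their backs; the gripper's body (76 mm by 85 mm) begins 54 mm behind the grasp point. The pads swing forward as they close: fully open they stand 13 mm farther back than shut.
Start: joints at [1.1, 0.332, -0.065, 1.46, 0.022, 1.35, -0.088], TCP at [0.271, -0.563, 0.405] pointing down, gripper open.
Joint ranges: [-2.6, 2.6], [-0.5, 2.12], [-1.47, 1.34], [0.16, 2.42], [-1.27, 4.41], [0.06, 2.06], [-2.6, 2.6]. Speed limits (rad/s): [2.22, 2.22, 2.79, 2.79, 3.14, 3.14, 3.14].

INTERFACE

Orientations are given as a unit quaternion [x, y, z, w].
In Python, from plant import manip gives the robot as it stands.
- The arm moves only by the tool apply_moves, never from a script. Its argument "moves" is a list that holds one entry, the list of rows, each a list of 7 numbers: the shift along the tool's x, y, z scaled (see below), then the turn, a rotation vector about the tool's x, y, z scaled (see below), then the opening, from -1 (shut) to 1 (fully open). In form: [[[x, y, z, ax, ay, az, jaw], ...]]. A call has 1 to 12 rows; each row shifts and turns the commanded pose from where the row before left it, along the tool's axes as they then stand; what a row does not reach is not made up. The controller multiplies each number of a shift by 3 cm and each number of a turn by 0.12 rad. A row lasts 1/8 s, in which the tool goes at most 62.5 mm and 10.7 degrees, less where a joint would pass 70% of its speed; a pose out of reach is approached as far as the arm can. A call with a number of a shift or a turn outside -1 to 1 is refused whole. A call with a gripper value outside its range is refused whole. The fingers move at their own pace and stop on an object; "squeeze" is the grip in N (left out, the last holds). Time passes only in rows, so rows that do not move let the fingers close. It gives the time, the measured TCP pose, the force, the opening and the grip force at its end, in the units of the state.
- manip.get_state(): the state, without advancing time (a new reading comes with each control period).
- manip.capture(name): name is "scene" or "top" or "wrist"; returns the picture (420x560x3 uint8, red, green, blue); there is no depth.
- manip.camera_info(name): a dict with "vfov" (degrees; the focal length in pixels is half the picture's height over the tangent of half this angle, whatever the lens; pixels are square), "cx", "cy" (the principal point, pixels), "k1" (the pictures are not rectified: a ray, as slopes to the right and down, at radius r is drawn at 1 + k1 r^2 times it, then the intrinsics apply), "R" (3x3) and "t" (3): a world point X has camera coordinates R X + t. Camera axes: x right, y down, z forward; pixel columns grow to the right and rows downward; lengths in m; the calibration is good to about 2 mm. A picture is of the moment at which its call begins: read the wrist's pose just before it. camera_info takes no time and is no camera call; for the wrist camera it gives the pose at the moment of the call.
- manip.close_job(): hands the job in; it is judged then, once.
The state is a dict: "t": time; "joint_positions": joint angles; "joint_vel": joint speeds; "tau": joint torques, N m; "position": TCP position; "ee_rot": TCP orientation; "wrist_force": force on the tool from outside, world axes, zero at the start; "ft_torque": the same for the moment, N m; "grip_width": opening from 0.0 (shut) to 1.0 (fully open); "grip_force": force on a finger pad.
Only numpy, scipy, OpenCV 4.12 (cv2) and the standard library are available. Lean on these libraries where they do the work, as an engineer would, in place of code of your own. Each camera call takes 0.05 s, during which the arm holds its last target. There are 200 camera calls.

## Working session

There is one attempt and no reset: what is moved stays moved. The work goes in short steps, Python scripts to look and compute and a tool call to move; the robot and the scene stay as the last step left them, time stands still between calls to the robot, and variables do not carry over. Pictures are saved under pics/ and viewed, at most 13 in all, crops included, and the job is handed in when it is done.

Besides the shell and the picture viewer there is one more tool, called after "Emit:" by a JSON object that holds its "op" and its "data", one argument or row to a line. apply_moves: Moves the arm, as the interface text tells. Its arguments: {"type":"object","properties":{"moves":{"type":"array","items":{"type":"array","items":{"type":"array","items":{"type":"number"}}}},"squeeze":{"type":"number"}},"required":["moves"]}

```bash
mkdir -p pics; ls; cat > h.py <<'E'
import numpy as np, cv2
from plant import manip
from scipy.spatial.transform import Rotation as Ro
def ray(ci,u,v):
    f=210/np.tan(np.radians(ci["vfov"])/2)
    K=np.array([[f,0,ci["cx"]],[0,f,ci["cy"]],[0,0,1.]])
    p=cv2.undistortPoints(np.array([[[u,v]]],float),K,np.array([ci["k1"],0,0,0.]))[0,0]
    # refine by plain cv2 iteration (forward model 1+k1 r^2)
    R=np.array(ci["R"]);t=np.array(ci["t"])
    d=R.T@np.array([p[0],p[1],1.]); return -R.T@t,d/np.linalg.norm(d)
def onz(ci,u,v,z):
    o,d=ray(ci,u,v); return o+d*(z-o[2])/d[2]
def proj(ci,X):
    f=210/np.tan(np.radians(ci["vfov"])/2)
    c=np.array(ci["R"])@np.array(X)+np.array(ci["t"]); a=c[:2]/c[2]
    a=a*(1+ci["k1"]*(a@a)); return a*f+[ci["cx"],ci["cy"]]
def tri(rays):
    A=0;b=0
    for o,d in rays:
        P=np.eye(3)-np.outer(d,d);A=A+P;b=b+P@o
    return np.linalg.solve(A,b)
E
python3 - <<'E'
from h import *
s=manip.get_state();print(s)
for n in("scene","top"):
    im=manip.capture(n);cv2.imwrite(f"pics/{n}0.png",im[:,:,::-1]);ci=manip.camera_info(n);print(n,ci)
E
```

```text
pics
{'t': 0.0, 'joint_positions': array([ 1.10042986,  0.33291019, -0.06471794,  1.46095182,  0.02154794,
        1.34987964, -0.08849411]), 'joint_vel': array([-1.81920569e-03, -1.43405430e-04,  2.46632360e-04, -2.11348447e-04,
        1.05956384e-04,  9.24532479e-04,  7.45896054e-05]), 'tau': array([-3.70087519e-04, -6.25445580e+01,  4.89048916e-02, -3.91598403e+01,
        1.60476915e-02,  1.01400999e-02, -5.29173053e-05]), 'position': array([ 0.27056423, -0.56326265,  0.40388683]), 'ee_rot': array([ 9.75038777e-01,  2.22033451e-01, -1.66471077e-04, -7.09035794e-04]), 'wrist_force': array([-0.06196348,  0.85381662,  0.19681264]), 'ft_torque': array([0.01592625, 0.01964622, 0.01175272]), 'grip_force': 0.0, 'grip_width': 1.0005965590780952}
scene {'vfov': 47.858507397785, 'cx': 278.39384831459245, 'cy': 209.04291304507746, 'k1': -0.16214984247838996, 'R': array([[ 0.13779627,  0.99045972, -0.00131837],
       [ 0.65035153, -0.09148297, -0.75410461],
       [-0.74703084,  0.1030554 , -0.656753  ]]), 't': array([-0.03147897, -0.22405941,  1.59644919])}
top {'vfov': 46.24897997220165, 'cx': 280.67650603983833, 'cy': 210.55570286727166, 'k1': -0.11438049693512742, 'R': array([[-0.01448809, -0.99984664, -0.00983844],
       [-0.99612089,  0.01528681, -0.08665727],
       [ 0.08679438,  0.00854478, -0.9961896 ]]), 't': array([-0.00463592,  0.49920674,  1.37101912])}
```

View pics/scene0.png

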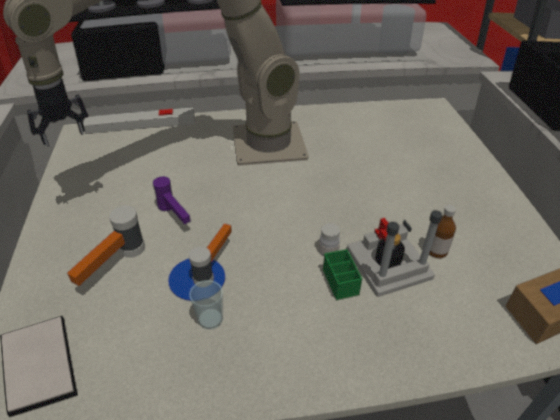

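View pics/top0.png

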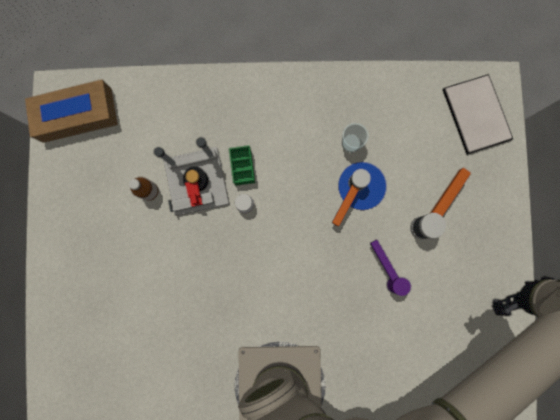

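The top view shows the stand at about (195,180), with the red lock at (194,195), the bottle at (142,187), the rack at (242,166), the jar at (245,202), the beaker at (353,138) and the mat at (362,186).

Mallet candidates in the top view:
- Small orange, head (361,178), standing on the mat
- Large orange, head (428,226)
- Purple, head (400,287)

I choose the small orange one and check it in one close crop.

```bash
python3 - <<'E'
from h import *
a=cv2.imread("pics/top0.png");b=cv2.imread("pics/scene0.png")
c=[cv2.resize(x,(400,300),interpolation=cv2.INTER_CUBIC) for x in (a[140:230,130:250],a[120:240,310:470],b[200:300,310:443],b[195:345,110:310])]
cv2.imwrite("pics/crop.png",np.vstack([np.hstack(c[:2]),np.hstack(c[2:])]))
for n,im in(("top",a),("scene",b)):
    ci=manip.camera_info(n);h=cv2.cvtColor(im,cv2.COLOR_BGR2HSV)
    for k,lo,hi in(("orange",(5,170,90),(14,255,255)),("blue",(105,140,50),(125,255,255)),("green",(60,120,30),(85,255,255)),("red",(174,150,80),(180,255,255)),("red0",(0,170,80),(4,255,255)),("brass",(15,120,100),(24,255,255))):
        m=cv2.inRange(h,lo,hi);N,L,S,C=cv2.connectedComponentsWithStats(m)
        for i in range(1,N):
            if S[i,4]>15 and S[i,1]>100:
                r=cv2.minAreaRect(np.argwhere(L==i)[:,::-1].astype(np.float32))
                print(n,k,S[i],C[i].round(1),np.round(r[0],1),np.round(r[1],1),round(r[2],1))
E
```

```text
top orange [433 169  37  46 533] [451.3 191.6] [451.2 191.8] [10.5 52.1] 33.7
top orange [333 185  25  40 285] [345.2 205.2] [345.2 205.1] [ 7.3 42. ] 27.3
top blue [ 339  163   47   47 1136] [364.2 186.5] [362.  185.5] [46.  44.5] 45.0
top green [230 147  24  38 712] [241.8 165.3] [241.8 165.3] [36. 20.] 82.2
top red0 [185 182  16  24 231] [193.4 192.9] [193.9 192.7] [25.3 11.4] 71.6
top brass [186 170  12  13 124] [191.7 175.8] [191.5 176. ] [12. 11.] 90.0
scene orange [208 225  23  33 303] [219.  239.5] [218.6 240.1] [10.2 35.1] 35.5
scene orange [  69  232   55   53 1013] [ 95.7 257.8] [ 96.1 257.1] [16.3 66.6] 46.6
scene blue [169 260  25  40 681] [181.5 279.4] [180.7 280.3] [39.1 23.8] 83.3
scene blue [212 261  12  25 205] [217.6 272.7] [217.5 273. ] [24. 11.] 90.0
scene blue [541 282  19  23 262] [552.6 292.8] [553.6 294.2] [19.1 19.7] 66.0
scene green [ 324  250   37   49 1289] [341.8 273.8] [341.9 273.4] [49. 31.] 66.8
scene red0 [160 110  12   4  44] [165.3 111.4] [165.5 111.5] [ 3. 11.] 90.0
scene red0 [376 219  12  19 104] [382.7 228.4] [383.4 227.7] [11.2 16.1] 26.6
scene brass [395 234   5   9  34] [397.  238.1] [397. 238.] [8. 4.] 90.0
scene brass [518 271  42  53 754] [541.5 296.3] [546.7 299.5] [46.9 43.6] 68.6
```

View pics/crop.png

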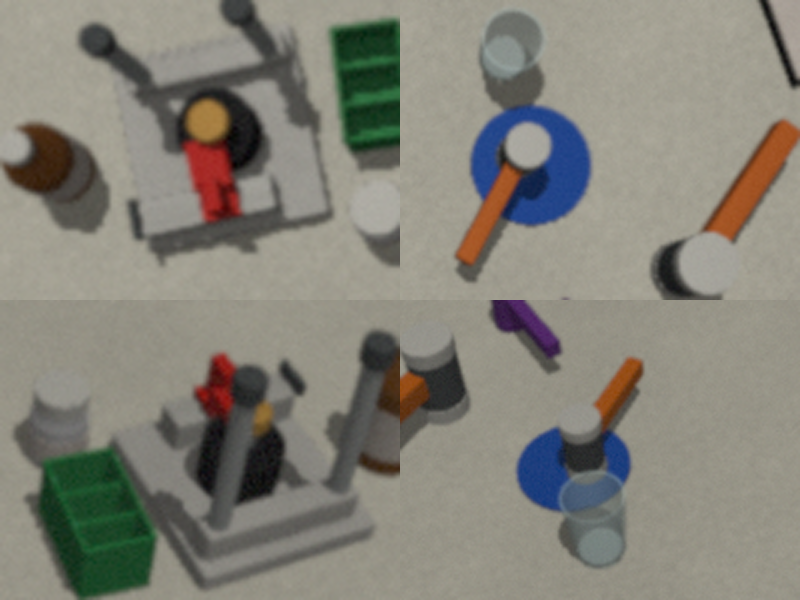

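The crop shows that the small orange mallet stands on the blue mat, with its head top at (361,179) and its handle running to (336,223). The stand's caps are at (159,152) and (201,143) and the brass disc is at (192,176). The red fin overlaps the rail at about (194,197).

```bash
python3 - <<'E'
from h import *
a=cv2.imread("pics/top0.png");b=cv2.imread("pics/scene0.png")
T=manip.camera_info("top");S=manip.camera_info("scene")
p=onz(T,191.6,175.8,.102);cl=onz(T,159.1,152,.207);cr=onz(T,201.4,143,.207)
# caps also in scene crop: scale 133/400 
print("selftest",proj(T,p))
sl=(310+380*.3325,200+350/3);sr=(310+248*.3325,200+385/3)
# scene: right cap (380,350) is +y, left one -y
print("punch",p,"caps",cl,cr,"len",np.linalg.norm(cl-cr),"yaw",np.degrees(np.arctan2(*(cl-cr)[[1,0]]))-90)
print("tri",tri([ray(T,159.1,152),ray(S,sl[0],sl[1]-300/3)]),tri([ray(T,201.4,143),ray(S,sr[0],sr[1]-300/3)]))
y=(cl-cr)[:2];y/=np.linalg.norm(y);x=np.array([y[1],-y[0]])
print("posts mid->origin",(cl+cr)[:2]/2-.06*x, "knob",p[:2]-.06*x)
k=p[:2]-.06*x
print("knob proj",proj(T,[*k,.095]),proj(S,[*k,.095]),"punch scene",proj(S,p))
hd=onz(T,360.8,178.8,.094);hm=onz(T,345.2,205.1,.067);he=onz(T,337,222,.055)
d=(hd-hm)[:2];print("mallet",hd,hm,"yaw",np.degrees(np.arctan2(d[1],d[0])),np.linalg.norm(d), "tri",tri([ray(T,360.8,178.8),ray(S,110+180/2,195+122/2)]))
h=cv2.cvtColor(a,cv2.COLOR_BGR2HSV);m=cv2.inRange(h,(105,140,50),(125,255,255));m[:130]=0
m[:, :320]=0
c=cv2.convexHull(np.argwhere(m>0)[:,::-1].astype(np.int32));print("mat",cv2.minEnclosingCircle(c))
(u,v),r=cv2.minEnclosingCircle(c);print(onz(T,u,v,.004),onz(T,u-r,v,.004)-onz(T,u,v,.004))
for n,q,z in(("bottle",(138,185),.15),("jar",(130+378*.3,140+210*.3),.075),("beaker",(310+512*.4,120+42*.4),.095),("rack",(241,164),.05)):print(n,onz(T,*q,z))
E
```

```text
selftest [191.6 175.8]
punch [0.59000154 0.2264637  0.102     ] caps [0.63499393 0.28905597 0.207     ] [0.65551808 0.18208911 0.207     ] len 0.10891807908946399 yaw 10.861557149431775
tri [0.63791572 0.29320102 0.19504764] [0.65863709 0.1847479  0.19406248]
posts mid->origin [0.58633088 0.22426635] knob [0.53107641 0.2151575 ]
knob proj [196.16421025 197.69586117] [381.5151168  221.19154796] punch scene [393.78537939 235.15975336]
mallet [ 0.57565939 -0.2306505   0.094     ] [ 0.50743927 -0.18972924  0.067     ] yaw -30.957079391521933 0.07955208892273576 tri [ 0.57703996 -0.23158983  0.08490581]
mat ((361.8793029785156, 185.63792419433594), 23.38902473449707)
[ 0.56919994 -0.24731018  0.004     ] [9.59913020e-04 6.76788475e-02 2.22044605e-16]
bottle [0.56072249 0.35904395 0.15      ]
jar [0.51670375 0.08894437 0.075     ]
beaker [ 0.6892119  -0.66889791  0.095     ]
rack [0.62936272 0.09704032 0.05      ]
```

```bash
cat >> h.py <<'E'
O=np.array([.5885,.2255]);YAW=np.radians(10.9)
def W(x,y): c,s=np.cos(YAW),np.sin(YAW);return O+[c*x-s*y,s*x+c*y]
def plan(tcp,s=None):
    s=s or manip.get_state();R=Ro.from_quat(s["ee_rot"])
    return (R.inv().apply(np.array(tcp)-s["position"])/.03)
def show(tcp,yaw=None):
    s=manip.get_state();R=Ro.from_quat(s["ee_rot"]);x=R.as_matrix()[:,0]
    y0=np.arctan2(x[1],x[0]);tz=R.as_matrix()[:,2]
    q=s
    if yaw is not None:
        dt=(yaw-y0+np.pi)%(2*np.pi)-np.pi
        Rt=np.column_stack([[np.cos(yaw),np.sin(yaw),0],[np.sin(yaw),-np.cos(yaw),0],[0,0,-1]])
        rv=(R.inv()*Ro.from_matrix(Rt)).as_rotvec()/.12
        print("turn units",rv.round(2)); R=Ro.from_matrix(Rt)
    print("t",round(s["t"],2),"yaw",np.degrees(y0).round(2),"pos",s["position"].round(4),"tz",tz.round(3),"F",s["wrist_force"].round(1),"shift units after turn",(R.inv().apply(np.array(tcp)-s["position"])/.03).round(2))
E
python3 -c "
from h import *
print(W(-.06,-.042));show([*W(-.06,-.042),.36],YAW)"
```

```text
[0.53752449 0.17291201]
turn units [-0.01  0.    2.15]
t 0.1 yaw 25.66 pos [ 0.2706 -0.5633  0.404 ] tz [-0.001  0.001 -1.   ] F [-0.2 -0.6  0.2] shift units after turn [ 13.38 -22.41   1.47]
```

Emit:
{"op": "apply_moves", "data": {
  "moves": [
    [[0,0,0,0,0,0.72,-1],[0,0,0,0,0,0.72,-1],[0,0,0,0,0,0.72,-1],[0.3,-0.5,0,0,0,0,-1],[0.6,-1,0,0,0,0,-1],[0.6,-1,0,0,0,0,-1],[0.6,-1,0,0,0,0,-1],[0.6,-1,0,0,0,0,-1],[0.6,-1,0,0,0,0,-1],[0.6,-1,0,0,0,0,-1],[0.6,-1,0,0,0,0,-1],[0.6,-1,0,0,0,0,-1]]
  ],
  "squeeze": 60
}}

```text
t: 1.6
position: [0.3733, -0.2818, 0.4046]
ee_rot: [0.995, 0.096, -0.0, 0.0]
wrist_force: [1.4, -0.2, 0.4]
grip_width: 0.001
grip_force: 0.0
```

Emit:
{"op": "apply_moves", "data": {
  "moves": [
    [[0.6,-1,0,0,0,0,-1],[0.6,-1,0,0,0,0,-1],[0.6,-1,0,0,0,0,-1],[0.6,-1,0,0,0,0,-1],[0.6,-1,0,0,0,0,-1],[0.6,-1,0,0,0,0,-1],[0.6,-1,0,0,0,0,-1],[0.6,-1,0,0,0,0,-1],[0.6,-1,0,0,0,0,-1],[0.6,-1,0,0,0,0,-1],[0.6,-1,0,0,0,0,-1],[0.6,-1,0,0,0,0,-1]]
  ]
}}

```text
t: 3.1
position: [0.5171, 0.1119, 0.4046]
ee_rot: [0.995, 0.096, 0.0, 0.0]
wrist_force: [0.4, -0.4, -0.1]
grip_width: 0.004
grip_force: 0.0
```

```bash
python3 -c "
from h import *
show([*W(-.06,-.042),.25],YAW)
ci=manip.camera_info('wrist');im=manip.capture('wrist');cv2.imwrite('pics/w1.png',im[:,:,::-1]);print(ci)
print(proj(ci,[*W(-.06,0),.095]),proj(ci,[*W(0,0),.102]))"
```

```text
turn units [0.01 0.   0.01]
t 3.1 yaw 10.99 pos [0.5171 0.1119 0.4046] tz [ 0.    -0.001 -1.   ] F [ 0.4 -0.4 -0.1] shift units after turn [ 1.05 -1.87  5.15]
{'vfov': 70.23199052170834, 'cx': 283.40180316692005, 'cy': 210.46643662224741, 'k1': 0.02244579199185376, 'R': array([[ 0.19191243, -0.98141042,  0.00178763],
       [-0.92702837, -0.18067962,  0.32859288],
       [-0.32216149, -0.06471825, -0.94446997]]), 't': array([0.00999125, 0.45724332, 0.55370329])}
[177.95184684 166.33544975] [166.82266396  97.03860836]
```

View pics/w1.png

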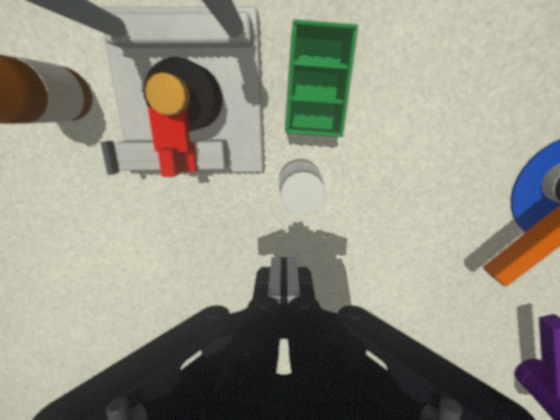

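The wrist view shows the brass disc at (167,93), within 4 px of the prediction, and the red fin top at about (177,160). The jar is at (302,190). The estimate holds, so I go down beside the fin.

Emit:
{"op": "apply_moves", "data": {
  "moves": [
    [[0.52,-0.93,0,0,0,0,-1],[0.53,-0.94,0,0,0,0,-1],[0,0,1,0,0,0,-1],[0,0,1,0,0,0,-1],[0,0,1,0,0,0,-1],[0,0,1,0,0,0,-1],[0,0,0.6,0,0,0,-1],[0,0,0.6,0,0,0,-1]]
  ]
}}

```text
t: 4.15
position: [0.538, 0.1712, 0.2483]
ee_rot: [0.995, 0.095, 0.0, 0.0]
wrist_force: [-0.0, 0.0, 0.4]
grip_width: -0.003
grip_force: 0.0
```

Emit:
{"op": "apply_moves", "data": {
  "moves": [
    [[0,-0.5,0,0,0,0,-1],[0,-0.5,0,0,0,0,-1],[0,-0.5,0,0,0,0,-1],[0,-0.4,0,0,0,0,-1]]
  ]
}}

```text
t: 4.65
position: [0.5274, 0.2281, 0.2494]
ee_rot: [0.996, 0.095, 0.0, 0.0]
wrist_force: [-1.0, -2.8, 2.2]
grip_width: -0.002
grip_force: 1.5
```

Emit:
{"op": "apply_moves", "data": {
  "moves": [
    [[0,-0.2,0,0,0,0,-1],[0,-0.1,0,0,0,0,-1],[0,0,0,0,0,0,-1]]
  ]
}}

```text
t: 5.03
position: [0.5258, 0.2359, 0.2487]
ee_rot: [0.996, 0.094, 0.0, -0.0]
wrist_force: [-0.3, 0.1, 0.1]
grip_width: -0.003
grip_force: 0.2
```

Emit:
{"op": "apply_moves", "data": {
  "moves": [
    [[0,-0.1,0,0,0,0,-1],[0,0,0,0,0,0,-1]]
  ]
}}

```text
t: 5.28
position: [0.5253, 0.2386, 0.2486]
ee_rot: [0.996, 0.094, -0.0, 0.0]
wrist_force: [0.9, -2.2, 1.5]
grip_width: -0.0
grip_force: 0.9
```

Emit:
{"op": "apply_moves", "data": {
  "moves": [
    [[0,-0.1,0,0,0,0,-1],[0,0,0,0,0,0,-1]]
  ]
}}

```text
t: 5.52
position: [0.5252, 0.24, 0.2486]
ee_rot: [0.996, 0.093, -0.0, 0.002]
wrist_force: [-0.8, -8.7, 5.1]
grip_width: 0.001
grip_force: 4.6
```

Emit:
{"op": "apply_moves", "data": {
  "moves": [
    [[0,-0.1,0,0,0,0,-1],[0,0,0,0,0,0,-1]]
  ]
}}

```text
t: 5.78
position: [0.5252, 0.2411, 0.2486]
ee_rot: [0.996, 0.092, -0.0, 0.003]
wrist_force: [-2.6, -16.5, 10.1]
grip_width: -0.001
grip_force: 8.8
```

Emit:
{"op": "apply_moves", "data": {
  "moves": [
    [[0,-0.1,0,0,0,0,-1],[0,0,0,0,0,0,-1]]
  ]
}}

```text
t: 6.02
position: [0.5252, 0.242, 0.2486]
ee_rot: [0.996, 0.091, -0.001, 0.005]
wrist_force: [-1.8, -26.4, 14.5]
grip_width: 0.001
grip_force: 13.0
```

The push force rose to 26 N while the tool moved only 1 mm, so the lock is at its end stop. I back off, rise and look.

Emit:
{"op": "apply_moves", "data": {
  "moves": [
    [[0,0.6,0,0,0,0,-1],[0,0.4,-0.3,0,0,0,-1],[0,0,-1,0,0,0,-1],[0,0,-1,0,0,0,-1],[0,0,-1,0,0,0,-1],[0,0,-1,0,0,0,-1],[0,0,-1,0,0,0,1],[0,0,0,0,0,0,1],[0,0,0,0,0,0,1]]
  ]
}}

```text
t: 7.15
position: [0.529, 0.2182, 0.4074]
ee_rot: [0.996, 0.094, -0.0, -0.0]
wrist_force: [-1.3, -0.7, -0.1]
grip_width: 0.638
grip_force: 0.0
```

```bash
python3 -c "
from h import *
ci=manip.camera_info('wrist');im=manip.capture('wrist');cv2.imwrite('pics/w2.png',im[:,:,::-1])
h=cv2.cvtColor(im,cv2.COLOR_RGB2HSV)
for k,lo,hi in(('red0',(0,170,80),(4,255,255)),('brass',(14,120,90),(25,255,255))):
    m=cv2.inRange(h,lo,hi);N,L,S,C=cv2.connectedComponentsWithStats(m)
    for i in range(1,N):
        if S[i,4]>40:print(k,S[i],C[i].round(1))
        if S[i,4]>40 and k=='brass':
            c,r=cv2.minEnclosingCircle(np.argwhere(L==i)[:,::-1].astype(np.int32));print(c,r,onz(ci,*C[i],.102),onz(ci,*c,.102))
print(proj(ci,[*W(-.06,.045),.095]),proj(ci,[*W(0,0),.102]))
show([.5,0,.4])
"
```

```text
red0 [ 225  142   35   65 1714] [242.5 170.7]
brass [  96   97   61   61 1514] [130.  124.4]
(124.4522933959961, 127.93949127197266) 32.958885192871094 [0.57172365 0.36304961 0.102     ] [0.56776169 0.36768608 0.102     ]
brass [ 267  113   38   40 1202] [285.7 132.6]
(285.5, 132.5) 19.96256446838379 [0.59107279 0.22803229 0.102     ] [0.59110575 0.22817868 0.102     ]
[241.55528653 198.28132274] [287.89024954 136.05361258]
t 7.2 yaw 10.83 pos [0.529 0.218 0.407] tz [-0.001 -0.    -1.   ] F [ 0.2  0.6 -0. ] shift units after turn [-2.31  6.96  0.23]
```

View pics/w2.png

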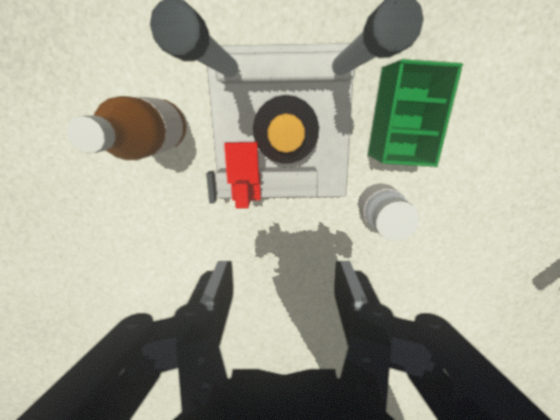

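The lock carriage is now at its left stop: red at (242,171), fin top (242,198) as predicted for 45 mm. The brass disc is at (286,132), which gives the punch at (0.5905, 0.2275). Next is the mallet.

```bash
sed -i 's/^O=.*/O=np.array([.5905,.2273]);YAW=np.radians(10.9)/' h.py; python3 -c "
from h import *
m=np.radians(-31);g=np.array([.5757,-.2307])-.062*np.array([np.cos(m),np.sin(m)]);print(g)
show([*g,.36]);show([*g,.36],m)"
```

```text
[ 0.52255563 -0.19876764]
t 7.2 yaw 10.83 pos [0.529 0.218 0.407] tz [-0.001 -0.    -1.   ] F [ 0.2  0.6 -0. ] shift units after turn [-2.82 13.61  1.57]
turn units [0.   0.01 6.08]
t 7.2 yaw 10.83 pos [0.529 0.218 0.407] tz [-0.001 -0.    -1.   ] F [ 0.2  0.6 -0. ] shift units after turn [ 6.97 12.02  1.57]
```

Emit:
{"op": "apply_moves", "data": {
  "moves": [
    [[-0.1,0.5,0,0,0,0,1],[-0.2,0.95,0,0,0,0,1],[-0.2,0.95,0,0,0,0,1],[-0.2,0.95,0,0,0,0,1],[-0.2,0.95,0,0,0,0,1],[-0.2,0.95,0,0,0,0,1],[-0.2,0.95,0,0,0,0,1],[-0.2,0.95,0,0,0,0,1],[-0.2,0.95,0,0,0,0,1],[-0.2,0.95,0,0,0,0,1],[-0.2,0.95,0,0,0,0,1],[-0.2,0.95,0,0,0,0,1]]
  ]
}}

```text
t: 8.7
position: [0.5223, -0.1195, 0.4072]
ee_rot: [0.996, 0.094, -0.0, -0.0]
wrist_force: [0.7, -0.3, -0.2]
grip_width: 1.001
grip_force: 0.0
```

Emit:
{"op": "apply_moves", "data": {
  "moves": [
    [[-0.2,0.95,0.3,0,0,0,1],[-0.2,0.95,0.3,0,0,0,1],[-0.1,0.8,0.3,0,0,0,1],[0,0,0.3,0,0,0.87,1],[0,0,0.3,0,0,0.87,1],[0,0,0,0,0,0.87,1],[0,0,0,0,0,0.87,1],[0,0,0,0,0,0.87,1],[0,0,0,0,0,0.87,1],[0,0,0,0,0,0.87,1],[0,0,0,0,0,0,1]]
  ]
}}

```text
t: 10.07
position: [0.5233, -0.2003, 0.3623]
ee_rot: [0.964, -0.268, -0.0, -0.0]
wrist_force: [0.0, -0.9, 0.4]
grip_width: 0.997
grip_force: 0.0
```

```bash
python3 -c "
from h import *
m=np.radians(-31);g=np.array([.5757,-.2307])-.062*np.array([np.cos(m),np.sin(m)])
ci=manip.camera_info('wrist');im=manip.capture('wrist');cv2.imwrite('pics/w3.png',im[:,:,::-1])
h=cv2.cvtColor(im,cv2.COLOR_RGB2HSV);M=cv2.inRange(h,(5,170,90),(14,255,255));N,L,S,C=cv2.connectedComponentsWithStats(M)
for i in range(1,N):
    if S[i,4]>200:
        b=cv2.boxPoints(cv2.minAreaRect(np.argwhere(L==i)[:,::-1].astype(np.float32)));P=[onz(ci,*q,.067)[:2].round(4) for q in b];print(S[i],b.round(),P)
print(proj(ci,[.5757,-.2307,.094]),proj(ci,[.5757,-.2307,.004]))
show([*g,.209],m)"
```

```text
[ 527   27   33   92 1533] [[527.  27.]
 [559.  27.]
 [559. 118.]
 [527. 118.]] [array([ 0.5484, -0.4303]), array([ 0.5359, -0.4503]), array([ 0.4693, -0.4344]), array([ 0.4828, -0.4124])]
[ 271  168   23   72 1245] [[271. 168.]
 [292. 168.]
 [293. 239.]
 [272. 239.]] [array([ 0.5575, -0.2077]), array([ 0.5481, -0.2241]), array([ 0.4874, -0.1902]), array([ 0.4976, -0.1723])]
[274 246  20  29 440] [[274. 246.]
 [293. 246.]
 [293. 274.]
 [274. 274.]] [array([ 0.4906, -0.1702]), array([ 0.4811, -0.186 ]), array([ 0.4543, -0.1703]), array([ 0.4641, -0.1539])]
[282.10687688 139.5133095 ] [282.35514811 130.62852117]
turn units [0.   0.   0.01]
t 10.12 yaw -30.94 pos [ 0.5233 -0.2002  0.3624] tz [-0.  0. -1.] F [-0.5 -0.4  0.3] shift units after turn [-0.05 -0.03  5.11]
```

View pics/w3.png

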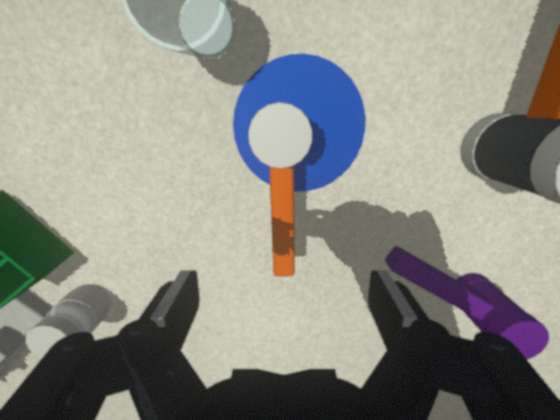

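The wrist view shows the chosen mallet's head at (280,135) and its handle along column 283 between the fingers. The mat is at (300,122), and the purple handle end at (390,255) is well outside the finger path. I descend and grip.

Emit:
{"op": "apply_moves", "data": {
  "moves": [
    [[0,0,1,0,0,0,1],[0,0,1,0,0,0,1],[0,0,1,0,0,0,1],[0,0,1,0,0,0,1],[0,0,0.6,0,0,0,1],[0,0,0.5,0,0,0,1],[0,0,0,0,0,0,-1],[0,0,0,0,0,0,-1],[0,0,0,0,0,0,-1],[0,0,0,0,0,0,-1],[0,0,0,0,0,0,-1],[0,0,0,0,0,0,-1]]
  ],
  "squeeze": 120
}}

```text
t: 11.62
position: [0.5239, -0.1999, 0.2107]
ee_rot: [0.963, -0.268, 0.001, 0.0]
wrist_force: [-1.6, 0.5, 6.0]
grip_width: 0.243
grip_force: 116.5
```

```bash
python3 -c "
from h import *
im=cv2.imread('pics/w3.png')
print(manip.get_state()['position'],manip.get_state()['grip_force'],manip.get_state()['grip_width'])
# w3 camera pose: current camera shifted by the TCP displacement
ci=manip.camera_info('wrist');s=manip.get_state();C=-ci['R'].T@ci['t']+np.array([.5233,-.2002,.3624])-s['position'];ci['t']=-ci['R']@C
print('head',onz(ci,280,135,.094));h=cv2.cvtColor(im,cv2.COLOR_BGR2HSV)
M=cv2.inRange(h,(105,140,50),(125,255,255));c,r=cv2.minEnclosingCircle(np.argwhere(M>0)[:,::-1].astype(np.int32));print('mat',c,r,onz(ci,*c,.004))"
```

```text
[ 0.52387166 -0.19993822  0.21069558] 116.53943181037903 0.24251221484780117
head [ 0.57994836 -0.23114947  0.094     ]
mat (298.9434814453125, 121.78695678710938) 67.82054901123047 [ 0.57509915 -0.25037351  0.004     ]
```

Emit:
{"op": "apply_moves", "data": {
  "moves": [
    [[0,0,-0.4,0,0,0,-1],[0,0,-0.8,0,0,0,-1],[0,0,-1,0,0,0,-1],[0,0,-1,0,0,0,-1],[0,0,-1,0,0,0,-1],[0,0,-1,0,0,0,-1],[0,0,0,0,0,0,-1]]
  ]
}}

```text
t: 12.5
position: [0.5238, -0.1999, 0.3678]
ee_rot: [0.963, -0.268, 0.002, 0.0]
wrist_force: [0.1, 0.6, -4.9]
grip_width: 0.237
grip_force: 117.2
```

```bash
python3 -c "
from h import *
ci=manip.camera_info('wrist');im=manip.capture('wrist');cv2.imwrite('pics/w4.png',im[:,:,::-1])
s=manip.get_state();R=Ro.from_quat(s['ee_rot'])
for p in([.0625,0,.155-.04],[.0625,0,.155+.05]):print(proj(ci,R.apply(p)+s['position']))
show([*W(-.0625,-.15),s['position'][2]],YAW)"
```

```text
[284.76019375 189.00910193]
[284.00481746 149.0397744 ]
turn units [ 0.   -0.01 -6.1 ]
t 12.55 yaw -31.07 pos [ 0.5233 -0.1998  0.3659] tz [ 0.001 -0.    -1.   ] F [-0.6 -0.2 -5.4] shift units after turn [ 2.81 -8.56  0.  ]
```

View pics/w4.png

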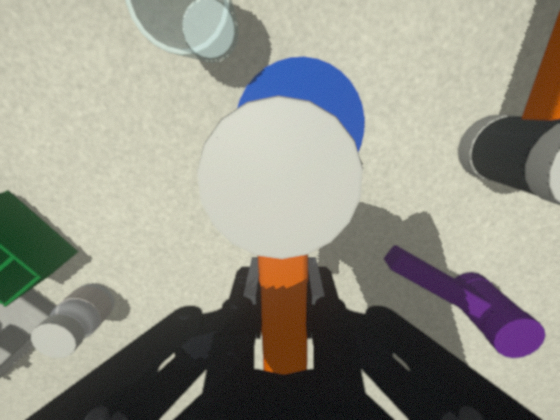

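The mallet is held level: head top centre at (280,177) puts the head axis about 65 mm ahead of the tool. I turn and carry it toward the stand.

Emit:
{"op": "apply_moves", "data": {
  "moves": [
    [[0,0,0,0,0,-0.5,-1],[0,0,0,0,0,-0.8,-1],[0,0,0,0,0,-0.8,-1],[0,0,0,0,0,-0.8,-1],[0,0,0,0,0,-0.8,-1],[0,0,0,0,0,-0.8,-1],[0,0,0,0,0,-0.8,-1],[0,0,0,0,0,-0.8,-1],[0.15,-0.4,0,0,0,0,-1],[0.3,-0.9,0,0,0,0,-1],[0.3,-0.9,0,0,0,0,-1],[0.3,-0.9,0,0,0,0,-1]]
  ]
}}

```text
t: 14.05
position: [0.5366, -0.1007, 0.3646]
ee_rot: [0.996, 0.094, -0.001, -0.0]
wrist_force: [-0.0, -0.6, -4.2]
grip_width: 0.24
grip_force: 117.2
```

Emit:
{"op": "apply_moves", "data": {
  "moves": [
    [[0.3,-0.9,0,0,0,0,-1],[0.3,-0.9,0,0,0,0,-1],[0.3,-0.9,0,0,0,0,-1],[0.3,-0.9,0,0,0,0,-1],[0.3,-0.9,0,0,0,0,-1],[0.2,-0.6,0,0,0,0,-1],[0,0,0,0,0,0,-1]]
  ]
}}

```text
t: 14.92
position: [0.5575, 0.0599, 0.3648]
ee_rot: [0.995, 0.096, -0.001, -0.001]
wrist_force: [-0.8, -0.7, -3.3]
grip_width: 0.241
grip_force: 117.1
```

```bash
python3 -c "
from h import *
show([*W(-.065,0),.3387],YAW)"
```

```text
turn units [-0.01  0.01  0.01]
t 14.93 yaw 10.98 pos [0.5575 0.0599 0.3648] tz [-0.001  0.001 -1.   ] F [-0.8 -0.7 -3.3] shift units after turn [-0.03 -5.27  0.87]
```

Emit:
{"op": "apply_moves", "data": {
  "moves": [
    [[0,-0.6,0,0,0,0,-1],[0,-0.9,0,0,0,0,-1],[0,-0.9,0,0,0,0,-1],[0,-0.9,0,0,0,0,-1],[0,-0.9,0,0,0,0,-1],[0,-0.7,0,0,0,0,-1],[0,-0.35,0,0,0,0,-1],[0,0,0,0,0,0,-1]]
  ]
}}

```text
t: 15.92
position: [0.5281, 0.2123, 0.3655]
ee_rot: [0.995, 0.095, -0.0, 0.0]
wrist_force: [-0.2, 0.1, -4.1]
grip_width: 0.238
grip_force: 117.3
```

```bash
python3 -c "
from h import *
s=manip.get_state();R=Ro.from_quat(s['ee_rot']);print('head',R.apply([.065,0,.2067])+s['position'],'err',R.inv().apply(np.array([*O,0])-s['position'])-[.065,0,0])
im=manip.capture('scene');b=cv2.resize(im[170:300,300:475],(700,520),interpolation=cv2.INTER_CUBIC);cv2.imwrite('pics/s5.png',b[:,:,::-1])
show([*W(-.065,0),.2867],YAW)"
```

```text
head [0.59182795 0.22458762 0.15882793] err [-0.00074401 -0.00292401  0.36552798]
turn units [ 0.    0.   -0.01]
t 15.97 yaw 10.84 pos [0.5284 0.2114 0.3655] tz [-0.    -0.001 -1.   ] F [-0.1 -0.4 -4.4] shift units after turn [-0.04 -0.13  2.63]
```

View pics/s5.png

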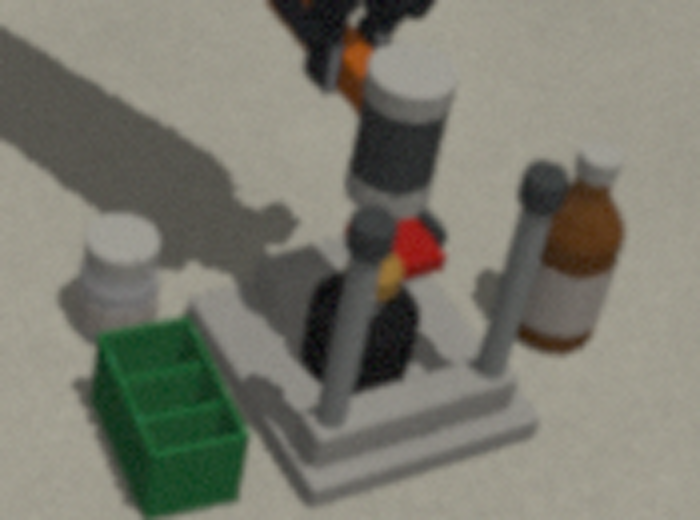

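The mallet hangs upright, directly over the brass head, with the red tongue clear to the side. I centre it, lower a little, then strike.

Emit:
{"op": "apply_moves", "data": {
  "moves": [
    [[0,-0.1,0.3,0,0,0,-1],[0,0,0.3,0,0,0,-1],[0,0,0,0,0,0,-1],[0,0,1,0,0,0,-1],[0,0,1,0,0,0,-1],[0,0,0.1,0,0,0,-1],[0,0,0,0,0,0,-1]]
  ]
}}

```text
t: 16.85
position: [0.5282, 0.2147, 0.2851]
ee_rot: [0.996, 0.095, 0.0, -0.0]
wrist_force: [-0.3, 0.2, -3.8]
grip_width: 0.239
grip_force: 118.5
```

Only the mallet's weight shows on the wrist, so it may not have bottomed out. I strike again, slightly deeper.

Emit:
{"op": "apply_moves", "data": {
  "moves": [
    [[0,0,-0.8,0,0,0,-1],[0,0,-0.8,0,0,0,-1],[0,0,0,0,0,0,-1],[0,0,1,0,0,0,-1],[0,0,0.7,0,0,0,-1],[0,0,0,0,0,0,-1]]
  ]
}}

```text
t: 17.6
position: [0.527, 0.2148, 0.2801]
ee_rot: [0.995, 0.095, -0.001, 0.0]
wrist_force: [0.2, 0.2, -4.8]
grip_width: 0.243
grip_force: 124.0
```

Emit:
{"op": "apply_moves", "data": {
  "moves": [
    [[0,0,0.15,0,0,0,-1],[0,0,0,0,0,0,-1]]
  ]
}}

```text
t: 17.85
position: [0.527, 0.2152, 0.2788]
ee_rot: [0.995, 0.095, -0.001, 0.001]
wrist_force: [-16.6, -6.8, 24.1]
grip_width: 0.236
grip_force: 128.5
```

Emit:
{"op": "apply_moves", "data": {
  "moves": [
    [[0,0,0.15,0,0,0,-1],[0,0,0,0,0,0,-1]]
  ]
}}

```text
t: 18.1
position: [0.5263, 0.2151, 0.2759]
ee_rot: [0.995, 0.095, -0.001, 0.002]
wrist_force: [-31.8, -14.1, 47.1]
grip_width: 0.239
grip_force: 134.2
```

```bash
python3 -c "
from h import *
a=manip.capture('scene')[170:300,300:475];b=manip.capture('wrist')
o=np.hstack([cv2.resize(a,(400,300)),cv2.resize(b,(400,300))]);cv2.imwrite('pics/c6.png',o[:,:,::-1]);print(manip.get_state()['wrist_force'],manip.get_state()['position'])"
```

```text
[-33.07482958 -13.91148211  47.15063343] [0.52622761 0.21507111 0.2758747 ]
```

View pics/c6.png

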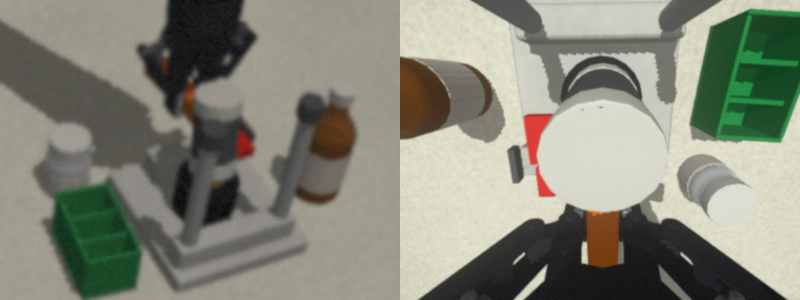

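The contact is now hard: 47 N upward, far above the 11 N sleeve, starting at TCP z of about 0.280, so the punch is home. The mallet has pitched about 0.1 rad in the grip. I lift off, move aside and check the punch height.

Emit:
{"op": "apply_moves", "data": {
  "moves": [
    [[0,0,-0.3,0,0,0,-1],[0,0,-0.7,0,0,0,-1],[0,0,-1,0,0,0,-1],[0,0,-1,0,0,0,-1],[0,0,-0.4,0,0,0,-1],[0,0.5,0,0,0,0,-1],[0,0.9,0,0,0,0,-1],[0,0.9,0,0,0,0,-1],[0,0.9,0,0,0,0,-1],[0,0.9,0,0,0,0,-1],[0,0.9,0,0,0,0,-1],[0,0.3,0,0,0,0,-1]]
  ]
}}

```text
t: 19.7
position: [0.5579, 0.0554, 0.3728]
ee_rot: [0.996, 0.093, -0.001, 0.001]
wrist_force: [-0.3, -0.9, -4.8]
grip_width: 0.237
grip_force: 126.3
```

```bash
python3 -c "
from h import *
ci=manip.camera_info('wrist');im=manip.capture('wrist');cv2.imwrite('pics/w7.png',im[:,:,::-1])
h=cv2.cvtColor(im,cv2.COLOR_RGB2HSV)
for k,lo,hi in(('red0',(0,170,80),(4,255,255)),('brass',(15,120,90),(25,255,255))):
    m=cv2.inRange(h,lo,hi);N,L,S,C=cv2.connectedComponentsWithStats(m)
    for i in range(1,N):
        if S[i,4]>40:print(k,S[i],C[i].round(1))
for z in(.102,.09,.08):print(z,proj(ci,[*O,z]))
print('knob',proj(ci,[*W(-.06,.045),.095]))
m=cv2.inRange(h,(0,0,150),(180,60,255));
show([.5,-.2,.37],np.radians(-31))"
```

```text
red0 [  22  143   68   75 2813] [ 51.7 175.3]
brass [  68  109   49   43 1580] [ 91.8 129.7]
0.102 [ 70.64927002 132.97497037]
0.09 [ 80.72500941 131.71823035]
0.08 [ 88.41236478 130.7561258 ]
knob [ 39.46501075 204.65113645]
turn units [0.01 0.02 6.06]
t 19.75 yaw 10.67 pos [0.558  0.0555 0.3731] tz [-0.002 -0.001 -1.   ] F [ 0.7 -1.4 -4.1] shift units after turn [2.73 8.29 0.1 ]
```

```bash
python3 -c "
from h import *
im=cv2.imread('pics/w7.png');ci=manip.camera_info('wrist');s=manip.get_state();R=Ro.from_quat(s['ee_rot'])
h=cv2.cvtColor(im,cv2.COLOR_BGR2HSV);M=cv2.inRange(h,(0,0,205),(180,60,255));M[:,:190]=0;M[:,380:]=0
M=cv2.morphologyEx(M,cv2.MORPH_OPEN,np.ones((9,9)))
N,L,S,C=cv2.connectedComponentsWithStats(M);i=1+S[1:,4].argmax();print(S[i],C[i])
c,r=cv2.minEnclosingCircle(np.argwhere(L==i)[:,::-1].astype(np.int32));print(c,r)
for th in(0,.05,.1,.15,.2):
    x=.0655*np.cos(th)-.04*np.sin(th);z=.04*np.cos(th)+.0655*np.sin(th);print(th,proj(ci,R.apply([x,0,.155-z])+s['position']))
T=manip.camera_info('top');print('beaker',onz(T,355,137,.095))
cv2.imwrite('pics/m.png',M)"
```

```text
[ 310   20   70  166 5277] [355.18040553  90.10062536]
(369.89361572265625, 102.63829803466797) 82.86370086669922
0 [283.84818632 178.63341768]
0.05 [283.86181758 188.67955613]
0.1 [283.87427697 199.76076917]
0.15 [283.8853666  211.87064362]
0.2 [283.89488587 224.98587684]
beaker [ 0.69097497 -0.21836794  0.095     ]
```

The brass disc at column 92 matches the punch being home (88 predicted for z 0.080). The mallet is pitched by about 0.14 rad. I carry it back to the mat and take that pitch out.

Emit:
{"op": "apply_moves", "data": {
  "moves": [
    [[-0.15,0.45,0,0,0,0,-1],[-0.3,0.9,0,0,0,0,-1],[-0.3,0.9,0,0,0,0,-1],[-0.3,0.9,0,0,0,0,-1],[-0.35,0.9,0,0,0,0,-1],[-0.35,0.9,0,0,0,0,-1],[-0.35,0.9,0,0,0,0,-1],[-0.35,0.9,0,0,0,0,-1],[-0.35,0.9,0,0,0,0,-1],[-0.3,0.8,0,0,0,0,-1],[0,0.3,0,0,0,0,-1],[0,0,0,0,0,0.5,-1]]
  ]
}}

```text
t: 21.25
position: [0.5161, -0.2166, 0.3745]
ee_rot: [0.998, 0.064, 0.0, -0.0]
wrist_force: [0.2, 0.4, -4.8]
grip_width: 0.239
grip_force: 126.4
```

Emit:
{"op": "apply_moves", "data": {
  "moves": [
    [[0,0,0,0,0,0.8,-1],[0,0,0,0,0,0.8,-1],[0,0,0,0,0,0.8,-1],[0,0,0,0,0,0.8,-1],[0,0,0,0,0,0.8,-1],[0,0,0,0,0,0.8,-1],[0,0,0,0,0,0.76,-1],[0,0,0,0,-0.6,0,-1],[0,0,0,0,-0.57,0,-1],[0,0,0,0,0,0,-1]]
  ]
}}

```text
t: 22.5
position: [0.5166, -0.2158, 0.3743]
ee_rot: [0.962, -0.264, -0.068, -0.019]
wrist_force: [0.9, 0.5, -4.4]
grip_width: 0.236
grip_force: 126.3
```

```bash
cat > m.py <<'E'
from h import *
s=manip.get_state();R=Ro.from_quat(s['ee_rot']);X=R.as_matrix()[:,0];X=X*[1,1,0];X/=np.linalg.norm(X)
g=R.apply([0,0,.1567])+s['position'];b=g+.0655*X-[0,0,.05];d=np.array([.572,-.249,.004])-b
print('t',s['t'],'head',b.round(4),'world d',d.round(4),'units',(R.inv().apply(d)/.03).round(2),'down unit',(R.inv().apply([0,0,-.03])/.03).round(3),'F',s['wrist_force'].round(1))
E
python3 m.py; python3 -c "
from h import *
a=manip.capture('scene')[160:340,120:360];b=manip.capture('wrist')
o=np.hstack([cv2.resize(a,(400,300)),cv2.resize(b,(400,300))]);cv2.imwrite('pics/c8.png',o[:,:,::-1])"
```

```text
t 22.5 head [ 0.5541 -0.2379  0.1691] world d [ 0.0179 -0.0111 -0.1651] units [1.47 0.02 5.35] down unit [0.14  0.001 0.99 ] F [ 0.9  0.5 -4.4]
```

View pics/c8.png

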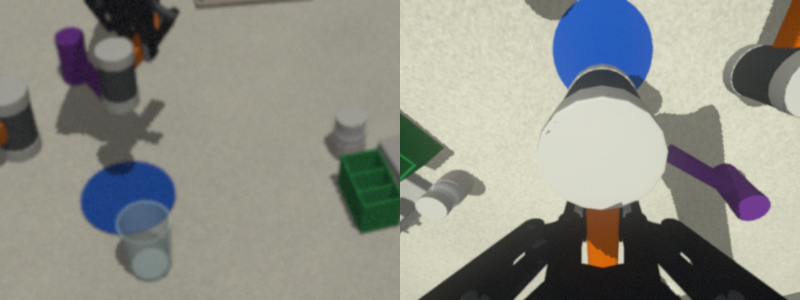

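The mallet hangs upright, just behind the mat. I move it forward over the mat and lower it.

Emit:
{"op": "apply_moves", "data": {
  "moves": [
    [[0.7,0,-0.1,0,0,0,-1],[0.07,0,0.5,0,0,0,-1],[0.14,0,0.99,0,0,0,-1],[0.14,0,0.99,0,0,0,-1],[0.14,0,0.99,0,0,0,-1],[0.14,0,0.99,0,0,0,-1],[0.07,0,0.5,0,0,0,-1],[0,0,0,0,0,0,-1]]
  ]
}}

```text
t: 23.6
position: [0.5337, -0.2272, 0.2237]
ee_rot: [0.962, -0.265, -0.068, -0.019]
wrist_force: [-1.2, -0.4, -4.0]
grip_width: 0.234
grip_force: 126.4
```

Emit:
{"op": "apply_moves", "data": {
  "moves": [
    [[0.02,0,0.16,0,0,0,-1],[0.02,0,0.16,0,0,0,-1],[0,0,0,0,0,0,-1]]
  ]
}}

```text
t: 23.98
position: [0.534, -0.2274, 0.2148]
ee_rot: [0.962, -0.265, -0.068, -0.019]
wrist_force: [-0.3, -0.2, -4.4]
grip_width: 0.235
grip_force: 126.4
```

```bash
python3 m.py
```

```text
t 23.975 head [ 0.5715 -0.2497  0.0097] world d [ 0.0005  0.0007 -0.0057] units [ 0.03 -0.03  0.19] down unit [ 0.14 -0.    0.99] F [-0.3 -0.2 -4.4]
```

Emit:
{"op": "apply_moves", "data": {
  "moves": [
    [[0.02,0,0.13,0,0,0,-1],[0,0,0,0,0,0,-1]]
  ]
}}

```text
t: 24.22
position: [0.534, -0.2274, 0.2106]
ee_rot: [0.962, -0.265, -0.068, -0.019]
wrist_force: [-0.0, -0.7, -4.6]
grip_width: 0.235
grip_force: 126.4
```

Emit:
{"op": "apply_moves", "data": {
  "moves": [
    [[0.01,0,0.07,0,0,0,-1],[0,0,0,0,0,0,-1]]
  ]
}}

```text
t: 24.48
position: [0.5341, -0.2274, 0.2086]
ee_rot: [0.962, -0.265, -0.068, -0.019]
wrist_force: [0.7, 0.2, -3.8]
grip_width: 0.234
grip_force: 126.4
```

Emit:
{"op": "apply_moves", "data": {
  "moves": [
    [[0.01,0,0.07,0,0,0,-1],[0,0,0,0,0,0,-1]]
  ]
}}

```text
t: 24.72
position: [0.5342, -0.2275, 0.2068]
ee_rot: [0.962, -0.265, -0.067, -0.019]
wrist_force: [-0.2, -0.5, -3.7]
grip_width: 0.236
grip_force: 126.8
```

Emit:
{"op": "apply_moves", "data": {
  "moves": [
    [[0.01,0,0.07,0,0,0,-1],[0,0,0,0,0,0,-1]]
  ]
}}

```text
t: 24.98
position: [0.5342, -0.2273, 0.2064]
ee_rot: [0.962, -0.265, -0.068, -0.018]
wrist_force: [-8.5, 3.8, 17.3]
grip_width: 0.242
grip_force: 129.7
```

Emit:
{"op": "apply_moves", "data": {
  "moves": [
    [[0.01,0,0.07,0,0,0,-1],[0,0,0,0,0,0,-1]]
  ]
}}

```text
t: 25.22
position: [0.5342, -0.2271, 0.2061]
ee_rot: [0.962, -0.265, -0.068, -0.018]
wrist_force: [-18.1, 6.3, 37.4]
grip_width: 0.234
grip_force: 132.4
```

The mallet is pressed onto the mat (37 N). I ease off, release and withdraw.

Emit:
{"op": "apply_moves", "data": {
  "moves": [
    [[-0.02,0,-0.12,0,0,0,-1],[0,0,0,0,0,0,0],[0,0,0,0,0,0,1],[0,0,0,0,0,0,1],[0,0,0,0,0,0,1],[0,0,0,0,0,0,1],[0,0,-0.4,0,0,0,1],[0,0,-0.8,0,0,0,1],[0,0,-1,0,0,0,1],[0,0,-1,0,0,0,1],[0,0,-1,0,0,0,1],[0,0,0,0,0,0,1]]
  ]
}}

```text
t: 26.72
position: [0.55, -0.2366, 0.3342]
ee_rot: [0.962, -0.265, -0.065, -0.018]
wrist_force: [-0.6, -0.1, -0.7]
grip_width: 1.0
grip_force: 0.0
```

```bash
python3 -c "
from h import *
a=manip.capture('scene')[160:340,120:480];T=manip.capture('top')
b=manip.capture('wrist');ci=manip.camera_info('wrist')
o=np.vstack([np.hstack([cv2.resize(a[:, :240],(400,300)),cv2.resize(b,(400,300))]),np.hstack([cv2.resize(T[100:250,120:320],(400,300)),cv2.resize(a[:,160:],(400,300))])]);cv2.imwrite('pics/c9.png',o[:,:,::-1])
for z in (.094,.004):print(proj(ci,[.572,-.249,z]))"
```

```text
[281.9542827  147.98069037]
[282.24895306 121.42972071]
```

View pics/c9.png

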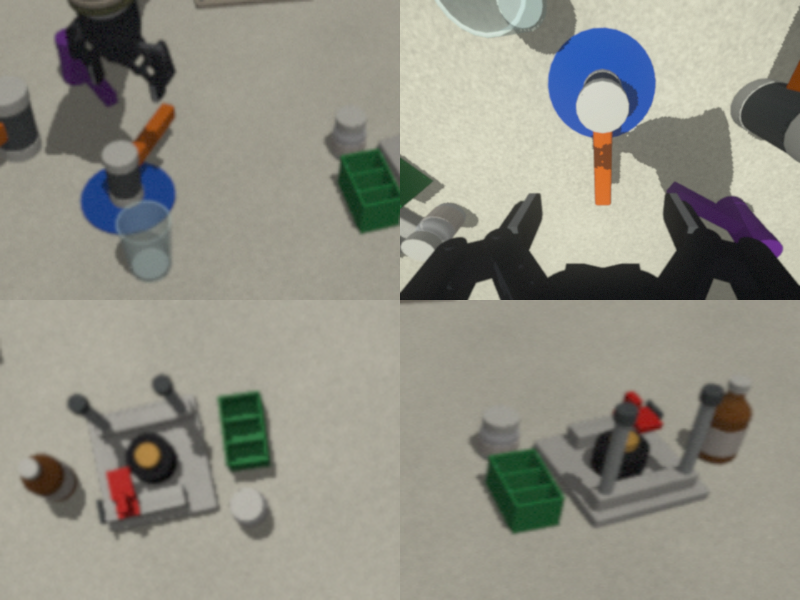

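The last picture shows:
- The mallet stands upright on the mat, with its head at about (282,147) and the mat centre at about (282,118) in the wrist view. The head matches the predicted pixel.
- The lock is at its stop and the punch is down.
- The bottle, rack, jar and beaker are in place, and the robot is clear.

I hand the job in.

```bash
python3 -c "
from plant import manip
print(manip.close_job())"
```

```text
the job is handed in; nothing more can be done
None
```

The job is handed in, with no verdict returned: the lock is at its end stop, the punch was knocked fully home with the mallet, and the mallet stands upright and released on the mat, with bottle, rack, jar and beaker in place by the last camera check.

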